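# Gauge two bushings, then index the slide and hold its lock plunger

## Task

Two brass bushings stand on the watchmaker's bench: find the one that slides right down over the gauge pin on the sliding section and leave it there, fully down, and put the one that will not go on into the shallow wooden reject tray. Then pull up the section's black lock knob, slide the section along its rail to the very next hole towards the dial gauge, let the lock pin go fully home in that hole, and finish while still gripping the knob with the pin engaged. Leave the other things on the bench where they are.

Things in the scene. Friction and masses are not known exactly. Their poses are not given: they have to be found in the camera images.
- wide_center (a point): centre (half-way up) of the brass bushing with the wide bore: upright tube, outer diameter 34 mm, bore 18.4 mm, 40 mm tall, about 0.22 kg; z is its axis. It starts upright on the bench and goes over the gauge pin. Same outside as the other bushing
- narrow_center (a point): centre (half-way up) of the brass bushing with the narrow bore: outer diameter 34 mm, bore 9 mm, 40 mm tall, about 0.28 kg; z is its axis. It starts upright on the bench; it does not go down over the 16 mm gauge pin, so it is the reject
- tray: wooden reject tray fixed on the bench, open topped, outside 100 x 100 x 18 mm, walls and floor 5 mm; origin at the centre of its underside on the bench, x and y along its sides
- rail: steel index rail fixed on the bench along its own y: grey foot 64 x 300 x 10 mm, square bar 30 mm wide with its top 40 mm above the bench, five 10 mm holes in the top 50 mm apart, the middle one at the origin's x, y. Origin on the bench under the middle hole, where the lock pin sits at the start; y points to the dial gauge (48 mm round dial, 90 mm tall, about 0.15 m from the origin)
- next_hole (a point): mouth of the next hole towards the dial gauge, on the rail's top 40 mm above the bench, 50 mm along the rail's y from where the lock pin starts
- section (a joint): slide of the aluminium tube section along the rail's y, m: 0 at the start hole, 0.05 at the next hole towards the dial gauge; about 1.5 N of friction. It is locked while the pin is in a hole. The section is 46 mm wide and 108 mm long, top 50 mm above the bench, and carries the lock plunger at its end nearer the dial gauge and the gauge pin at the other
- gauge_base (a point): foot of the steel gauge pin, on the section's flat top 50 mm above the bench, 60 mm behind the plunger (rail -y). The pin is upright, 16 mm across and 40 mm tall, its last 14 mm tapering to 6 mm. A seated bushing stands on this face, its centre 20 mm above this point
- plunger (a joint): lift of the spring lock plunger, m: 0 with the pin home, stop at 0.014. It moves straight up; the spring pulls it down with about 4 N at 0 and 8 N at 0.014. The round-nosed 8 mm pin reaches 8 mm into the hole, so lift it more than 8 mm (11 to 13 mm is good) to slide freely; over a hole it drops home and centres itself from 2 mm off
- knob_center (a point): centre of the black plunger knob, an upright cylinder 24 mm across and 22 mm tall, its centre 83 mm above the bench with the pin home; below it an 18 mm steel housing rises from the section. It travels with the section
- eyeglass: bystander: black eyeglass loupe, waisted cup 34 mm across, 34 mm tall; origin on its underside
- blower: bystander: terracotta-coloured bulb air blower, 64 mm across, 85 mm tall; origin on its underside
- screwdriver: bystander: screwdriver lying down, 130 mm long; origin on its underside
- oil_jar: bystander: small amber jar with steel cap, 38 mm across, 42 mm tall; origin on its underside
- gear: bystander: brass gear wheel lying flat, 45 mm across, with a thin steel arbor standing 19 mm high; origin on its underside
- case_ring: bystander: aluminium disc, 48 mm across, 10 mm thick; origin on its underside
Mind the look-alikes: they are no part of the job. What is shaped like the part that bears wide_center but turquoise is not meant. What is shaped like the part that bears narrow_center but purple is not meant.

How it is judged:
By the outcome, as a careful person would: the job done as asked, in the order asked, and still so for the second after the job is handed in, while the arm keeps its last pose, push and grip.
It also fails if it takes over 56 s, if anything falls off the work surface, if the arm or the gripper's body presses on something with over 40 N, if the wrist force passes 120 N, or if a joint passes its speed limit or range.

## Robot

A 6-joint arm with a two-finger parallel gripper is mounted at the origin on the work surface. World frame = base frame: x ahead of the robot, y to its left, z up, the work surface at z = 0. Lengths are in mm, angles in rad, forces in N, time in s.
With the tool pointing down it reaches from about 375 to 925 mm from the base axis. Payload 5.7 kg.
Tool frame: the origin (TCP) lies midway between the tips of the shut fingers; the grasp point (between the pads) lies 19 mm behind it; z points along the fingers, y is the line along which they close (so a half turn about z gives the same grasp; the last joint's range is limited). The gripper opens to 88 mm and grips with 3 to 60 N. Pads are 20 mm wide; open, the fingers measure 115 mm over their backs; the gripper's body (75 mm by 178 mm) begins 61 mm behind the grasp point.
Start: joints at [-0.115, 0.359, 1.51, -0, 1.272, -0.115], TCP at [599.968, -0.004, 222.623] pointing down, gripper open.
Joint ranges: [-2.97, 2.97], [-1.01, 2.36], [0.21, 2.38], [-0.96, 4.11], [0.2, 2.71], [-2.98, 2.98]. Speed limits (rad/s): [2.39, 2.39, 3.14, 3.14, 3.14, 3.14].

## Interface

Orientations are given as a unit quaternion [w, x, y, z].
In Python, from bench import * gives the robot as it stands.
- The arm moves only by the tool arm_command, never from a script. Its argument "rows" is a list of rows, each a list of 4 numbers: the shift along the tool's x, y, z in mm, then the turn about the tool's z in degrees. In form: [[dx, dy, dz, roll], ...]. A call has 1 to 5 rows; each row is the pose to reach, as a shift and turn from the pose commanded when the call began, along the tool's axes at that moment; what a row does not reach only later rows make up. A row lasts 1/10 s, in which the tool goes at most 50 mm and 8.59 degrees, less where a joint would pass 70% of its speed; a pose out of reach is approached as far as the arm can. A call with a gripper value outside its range is refused whole. "grip" is the finger opening in mm, from 0 to 87.8, set as the call begins (left out, the last holds). The fingers move at their own pace and stop on an object; "force" is the grip in N (left out, the last holds). Time passes only in rows, so rows that repeat a pose let the fingers close. It gives the time, the measured TCP pose, the force, the opening and the grip force at its end, in the units of the state.
- get_state(): the state, without advancing time (a new reading comes with each control period).
- get_image(name): name is "scene" or "side" or "wrist"; returns the picture (480x640x3 uint8, red, green, blue); there is no depth.
- camera_model(name): a dict with "K" (3x3 intrinsics, pixels), "view" (4x4, takes a point from world to camera coordinates). Camera axes: x right, y up, looking along -z (the intrinsics and any distortion apply to the point x, -y, -z); pixel columns grow to the right and rows downward; lengths in mm; the calibration is good to about 2 mm. A picture is of the moment at which its call begins: read the wrist's pose just before it. camera_model takes no time and is no camera call; for the wrist camera it gives the pose at the moment of the call.
- sign_off(): hands the job in; it is judged then, once.
The state is a dict: "t": time; "qpos": joint angles; "qvel": joint speeds; "joint_efforts": joint torques, N m; "position": TCP position; "tcp_rot": TCP orientation; "contact_force": force on the tool from outside, world axes, zero at the start; "ft_torque": the same for the moment, N m; "finger_gap": opening from 0.0 (shut) to 1.0 (fully open); "grip_force": force on a finger pad.
Only numpy, scipy, OpenCV 4.12 (cv2) and the standard library are available. Lean on these libraries where they do the work, as an engineer would, in place of code of your own. Each camera call takes 0.05 s, during which the arm holds its last target. There are 200 camera calls.

## Working session

There is one attempt and no reset: what is moved stays moved. The work goes in short steps, Python scripts to look and compute and a tool call to move; the robot and the scene stay as the last step left them, time stands still between calls to the robot, and variables do not carry over. Pictures are saved under pics/ and viewed, at most 10 in all, crops included, and the job is handed in when it is done.

Besides the shell and the picture viewer there is one more tool, called after "Request:" by a JSON object that holds its "api" and its "payload", one argument or row to a line. arm_command: Moves the arm, as the interface text tells. Its arguments: {"type":"object","properties":{"rows":{"type":"array","items":{"type":"array","items":{"type":"number"}}},"grip":{"type":"number"},"force":{"type":"number"}},"required":["rows"]}

```bash
mkdir -p pics; ls; python3 - <<'E'
from bench import *
import cv2,numpy as np
a=[get_image(n) for n in("scene","side","wrist")]
for n,i in zip(("scene","side","wrist"),a):
    cv2.imwrite(f"pics/{n}0.png",i[:,:,::-1])
    m=camera_model(n);print(n,np.round(m["K"],1).tolist(),np.round(m["view"],3).tolist(),[k for k in m])
print(get_state())
E
```

```text
pics
scene [[499.5, 0.0, 319.8], [0.0, 499.5, 239.2], [0.0, 0.0, 1.0]] [[-0.747, 0.664, 0.014, 423.024], [-0.487, -0.562, 0.668, 224.481], [0.452, 0.492, 0.744, -1632.195], [0.0, 0.0, 0.0, 1.0]] ['K', 'view']
side [[527.3, 0.0, 321.8], [0.0, 527.3, 236.6], [0.0, 0.0, 1.0]] [[0.745, -0.667, -0.012, -420.649], [0.416, 0.449, 0.791, -306.17], [-0.522, -0.594, 0.612, -911.969], [0.0, 0.0, 0.0, 1.0]] ['K', 'view']
wrist [[333.5, 0.0, 321.3], [0.0, 333.5, 238.8], [0.0, 0.0, 1.0]] [[1.0, -0.0, -0.001, -597.627], [0.0, 0.959, -0.285, 34.977], [0.001, 0.285, 0.959, -392.084], [0.0, 0.0, 0.0, 1.0]] ['K', 'view']
{'t': 0.15, 'qpos': array([-1.15104045e-01,  3.59355054e-01,  1.51115601e+00,  2.02991284e-06,
        1.27250870e+00, -1.15127452e-01]), 'qvel': array([ 0.00085134, -0.00118583, -0.00327844, -0.00160729,  0.00239227,
        0.00043062]), 'joint_efforts': array([ 6.01716038e-04, -5.15759647e+01, -2.71007627e+01,  6.74942834e-02,
        3.05557286e-02, -7.96465724e-05]), 'position': array([5.99478002e+02, 5.10016585e-02, 2.22004059e+02]), 'tcp_rot': array([-5.59780339e-04,  7.07098537e-01,  7.07114665e-01, -4.42507980e-04]), 'contact_force': array([ 0.04476651, -0.43465046,  0.2621982 ]), 'ft_torque': array([ 0.01252664, -0.00187682, -0.01644698]), 'grip_force': 0.0, 'finger_gap': 1.0030962381830166}
```

View pics/scene0.png

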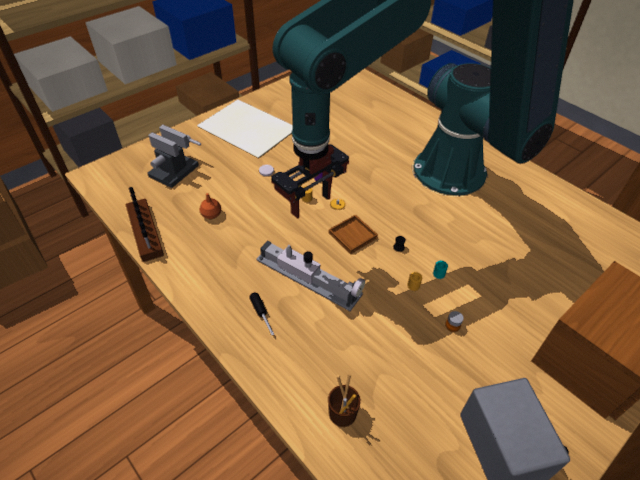

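View pics/side0.png

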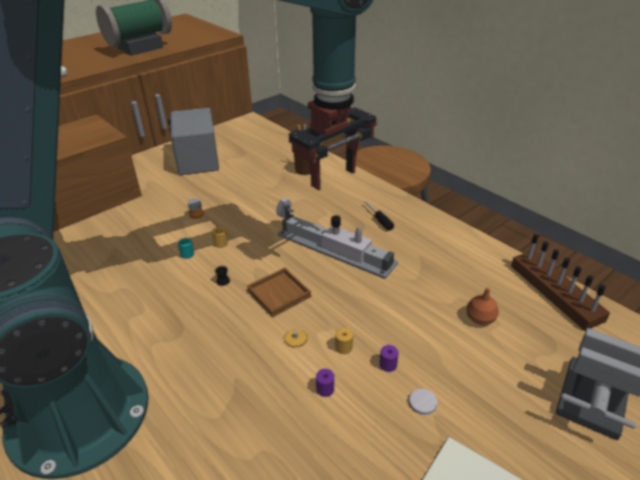

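View pics/wrist0.png

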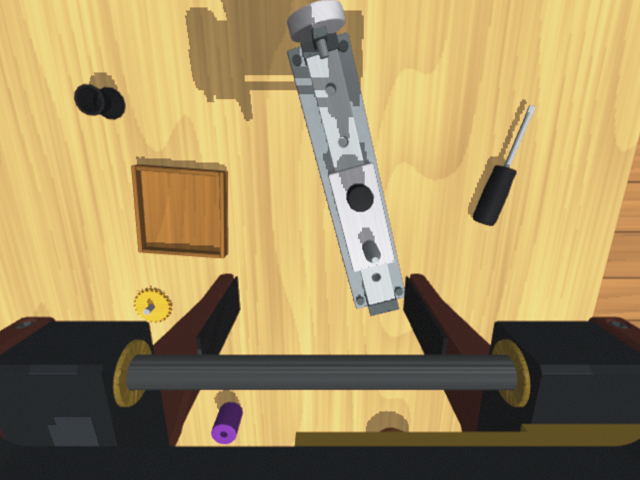

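```bash
cat > h.py <<'E'
import numpy as np,cv2
from bench import *
def ray(m,u,v):
    K,V=np.array(m["K"]),np.array(m["view"])
    d=np.linalg.inv(K)@[u,v,1]; d=np.array([d[0],-d[1],-d[2]])
    R,t=V[:3,:3],V[:3,3]
    return -R.T@t, R.T@d
def plane(m,u,v,z):
    c,d=ray(m,u,v); return (c+d*(z-c[2])/d[2])
def proj(m,p):
    q=np.array(m["view"])[:3]@np.r_[p,1]; q=np.array(m["K"])@[q[0],-q[1],-q[2]]; return q[:2]/q[2]
def blobs(img,lo,hi,amin=30):
    h=cv2.cvtColor(img,cv2.COLOR_RGB2HSV); M=cv2.inRange(h,np.array(lo),np.array(hi))
    n,l,s,c=cv2.connectedComponentsWithStats(M)
    return [(c[i].round(1),s[i]) for i in range(1,n) if s[i][4]>=amin]
E
python3 - <<'E'
from h import *
s=cv2.imread("pics/side0.png")[:,:,::-1].copy(); w=cv2.imread("pics/wrist0.png")[:,:,::-1].copy()
S=camera_model("side");W=camera_model("wrist")
for u,v in((220,238),(344,341)): print("brass",plane(S,u,v,20).round(1), "hsv",cv2.cvtColor(s[v-3:v+8,u-3:u+3],cv2.COLOR_RGB2HSV).mean((0,1)))
g=cv2.cvtColor(w,cv2.COLOR_RGB2GRAY)
M=((g<60)*255).astype(np.uint8)[170:225,335:385]
c=max(cv2.findContours(M,0,1)[0],key=cv2.contourArea);(x,y),r=cv2.minEnclosingCircle(c);print("knob px",x+335,y+170,r)
k=plane(W,x+335,y+170,94);print("knob",k)
for u,v in((331,88),(343,142),(376,277)): print("hole",plane(W,u,v,40))
print("pin",plane(W,375,258,90))
for q in((138,167),(228,167),(227,256),(142,250)):print("tray",plane(W,*q,18))
for n,p in(("blower",(482,310)),("gear",(296,338)),("oil",(196,210)),("eyegl",(222,276)),("turq",(186,248)),("pu1",(325,382)),("pu2",(389,358)),("ring",(423,401)))  :print(n,plane(S,*p,15).round())
def crop(im,u,v,r=30):return cv2.resize(im[v-r:v+r,u-r:u+r],(400,400),interpolation=2)
cv2.imwrite("pics/crop1.png",np.hstack([crop(s,220,238),crop(s,344,341)])[:,:,::-1])
E
```

```text
brass [442.4 229.6  20. ] hsv [ 19.8030303  160.31818182 126.84848485]
brass [ 439.2 -204.1   20. ] hsv [ 19.68181818 161.07575758 136.43939394]
knob px 359.0 197.0 13.601571083068848
knob [630.85826647  29.66848119  94.        ]
hole [606.97925482 125.0578045   40.        ]
hole [619.2887313   75.70636185  40.        ]
hole [658.76561448 -69.13246305  40.        ]
pin [648.15283559 -28.58634677  90.        ]
tray [399.75074378  49.74695207  18.        ]
tray [496.97162175  49.71197621  18.        ]
tray [487.65429664 -52.06250741  18.        ]
tray [389.57345963 -44.68517384  18.        ]
blower [ 707. -332.   15.]
gear [ 379. -133.   15.]
oil [465. 379.  15.]
eyegl [373. 116.  15.]
turq [365. 258.  15.]
pu1 [ 352. -247.   15.]
pu2 [ 475. -287.   15.]
ring [ 450. -390.   15.]
```

View pics/crop1.png

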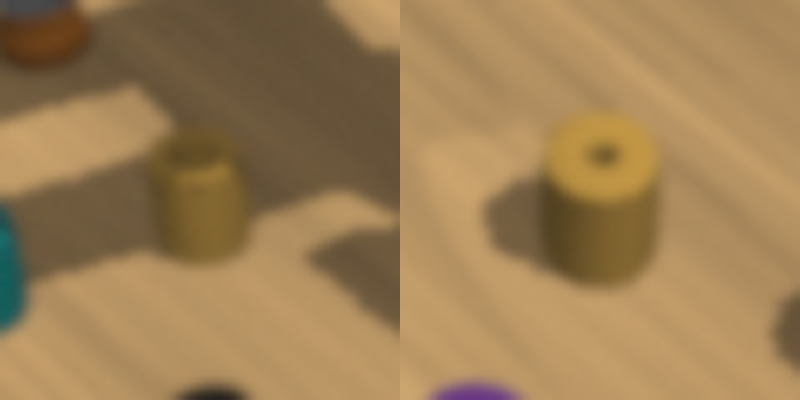

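Candidates (side picture): for the wide bushing, brass (220,238) and turquoise (186,248). For the narrow one, brass (344,341) and purple (325,382) and (389,358). The crop shows a large bore on the brass at (220,238), so that is the wide one, at about (442,230). The brass at (344,341) has a small bore, so it is the narrow one, at about (439,-204).

Request:
{"api": "arm_command", "payload": {
  "rows": [
    [45,-30,10,-7],
    [90,-62,30,-15],
    [135,-93,50,-15],
    [175,-120,60,-15],
    [210,-144,65,-15]
  ],
  "grip": 62,
  "force": 25
}}

```text
t: 0.65
position: [461.7, 199.9, 158.8]
tcp_rot: [-0.0, 0.609, 0.793, -0.001]
contact_force: [0.7, 0.6, 0.3]
finger_gap: 0.707
grip_force: 0.0
```

Request:
{"api": "arm_command", "payload": {
  "rows": [
    [0,0,0,0],
    [0,0,0,0]
  ]
}}

```text
t: 0.85
position: [462.8, 199.6, 159.6]
tcp_rot: [-0.0, 0.608, 0.794, -0.0]
contact_force: [0.2, -0.8, 1.1]
finger_gap: 0.71
grip_force: 0.0
```

```bash
python3 - <<'E'
from h import *
W=camera_model("wrist");st=get_state();i=get_image("wrist");print(st["position"],st["tcp_rot"])
cv2.imwrite("pics/w1.png",i[:,:,::-1])
np.save("w1.npy",W["view"])
print(proj(W,[442,230,40]))
for b in blobs(i,(15,110,40),(26,255,255),400):print(b, plane(W,*b[0],20).round(1))
E
```

```text
[462.80668777 199.63099334 159.61421705] [-7.48197537e-05  6.07569828e-01  7.94266188e-01 -3.47564647e-04]
[308.965488   193.01633332]
(array([318.1, 161.4]), array([     0,      0,    640,    355, 191801], dtype=int32)) [442.8 256.1  20. ]
(array([183. , 373.3]), array([172, 339,  29,  68, 963], dtype=int32)) [360.1   3.2  20. ]
(array([459.7, 373.6]), array([442, 339,  30,  69, 943], dtype=int32)) [647.5  80.7  20. ]
(array([366.2, 423.1]), array([  216,   390,   389,    57, 13464], dtype=int32)) [570.3  -9.1  20. ]
```

View pics/w1.png

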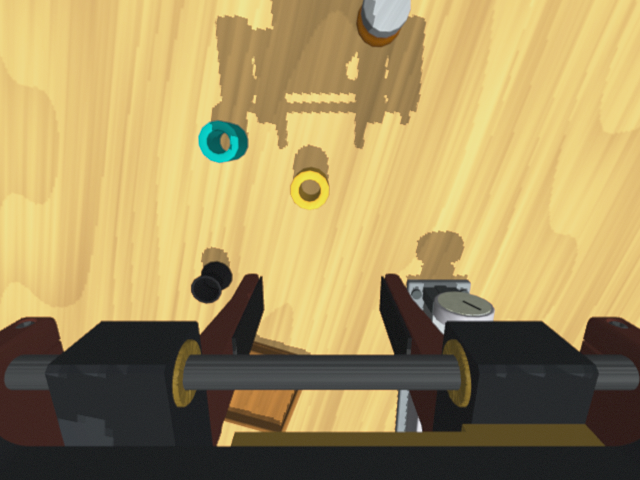

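The picture shows the brass ring with its wide bore at (310,189). Turquoise is at (222,142), the loupe at (210,280) and the oil jar at (385,20).

```bash
cat >> h.py <<'E'
def tool_delta(p,st=None):
    "world point -> shift along tool axes from the measured TCP"
    from scipy.spatial.transform import Rotation as R
    st=st or get_state(); q=st["tcp_rot"]
    return R.from_quat([*q[1:],q[0]]).inv().apply(np.array(p)-st["position"]).round(1)
E
python3 - <<'E'
from h import *
W=camera_model("wrist");i=cv2.imread("pics/w1.png")[:,:,::-1].copy()
h=cv2.cvtColor(i,cv2.COLOR_RGB2HSV)[160:220,280:340]
M=cv2.inRange(h,np.array((18,190,120)),np.array((32,255,255)))
c=max(cv2.findContours(M,0,1)[0],key=cv2.contourArea)
(x,y),r=cv2.minEnclosingCircle(c);print(x+280,y+160,r,cv2.boundingRect(c))
e=cv2.fitEllipse(c);print(e)
p=plane(W,x+280,y+160,40);print(p, tool_delta([p[0],p[1],8]))
E
```

```text
311.0 201.5 1.1181340217590332 (30, 41, 3, 2)Traceback (most recent call last):
  File "<stdin>", line 7, in <module>
cv2.error: OpenCV(4.12.0) /io/opencv/modules/imgproc/src/shapedescr.cpp:361: error: (-201:Incorrect size of input array) There should be at least 5 points to fit the ellipse in function 'fitEllipseNoDirect'
```

```bash
python3 - <<'E'
from h import *
W=camera_model("wrist");i=cv2.imread("pics/w1.png")[:,:,::-1].copy()
h=cv2.cvtColor(i,cv2.COLOR_RGB2HSV)
for q in((295,189),(310,175),(325,189),(310,205),(350,189)):print(h[q[1],q[0]])
t=h[295-0-106,295].astype(int)
M=((abs(h[160:220,280:340,0].astype(int)-t[0])<4)&(h[160:220,280:340,1]>165)).astype(np.uint8)*255
c=max(cv2.findContours(M,0,1)[0],key=cv2.contourArea)
(x,y),r=cv2.minEnclosingCircle(c);print(x+280,y+160,r,cv2.boundingRect(c))
for q in((x+280,y+160),(310,189)):
    p=plane(W,*q,40);print(p, tool_delta([p[0],p[1],8]))
E
```

```text
[ 27 176 240]
[ 27 174 240]
[ 26 179 240]
[ 27 177 240]
[ 21 118 235]
309.4328365325928 189.98507499694824 18.9901065826416 (11, 11, 38, 38)
[443.13401677 231.8999972   40.        ] [ 37.3 -11.7 151.9]
[443.38976315 232.83307703  40.        ] [ 38.2 -11.2 151.9]
```

Request:
{"api": "arm_command", "payload": {
  "rows": [
    [20,-6,10,0],
    [37.5,-11.5,40,0],
    [37.5,-11.5,75,0],
    [37.5,-11.5,100,0],
    [37.5,-11.5,100,0]
  ]
}}

```text
t: 1.4
position: [441.9, 230.3, 57.4]
tcp_rot: [-0.001, 0.61, 0.793, -0.002]
contact_force: [-0.4, -0.1, 0.1]
finger_gap: 0.704
grip_force: 0.0
```

```bash
cat >> h.py <<'E'
def brass(name="wrist",z=40,near=None,sat=165,save=None):
    W=camera_model(name);i=get_image(name)
    if save: cv2.imwrite(save,i[:,:,::-1])
    h=cv2.cvtColor(i,cv2.COLOR_RGB2HSV)
    M=((abs(h[...,0].astype(int)-27)<4)&(h[...,1]>sat)).astype(np.uint8)*255
    u,v=near; r=70; M=M[max(0,v-r):v+r,u-r:u+r]
    c=max(cv2.findContours(M,0,1)[0],key=cv2.contourArea)
    (x,y),R=cv2.minEnclosingCircle(c);x+=u-r;y+=max(0,v-r)
    p=plane(W,x,y,z);print("px",x,y,R,cv2.boundingRect(c),"pt",p.round(1));return p
E
python3 - <<'E'
from h import *
W=camera_model("wrist");n=proj(W,[443.2,232.2,40]).astype(int);print(n,get_state()["position"])
p=brass(near=n,save="pics/w2.png");print(tool_delta([p[0],p[1],8]))
E
```

```text
[327 276] [441.90752351 230.27416577  57.41330786]
px 324.7777786254883 275.0 27.67769432067871 (41, 43, 55, 52) pt [441.6 232.8  40. ]
[ 2.3 -0.7 51. ]
```

Request:
{"api": "arm_command", "payload": {
  "rows": [
    [2,-0.7,25,0],
    [2,-0.7,45,0],
    [2,-0.7,49,0],
    [2,-0.7,49,0]
  ]
}}

```text
t: 1.85
position: [442.7, 233.6, 11.6]
tcp_rot: [0.0, 0.609, 0.793, 0.0]
contact_force: [-0.3, -0.1, 0.5]
finger_gap: 0.702
grip_force: 0.0
```

Request:
{"api": "arm_command", "payload": {
  "rows": [
    [0,0,0,0],
    [0,0,0,0],
    [0,0,0,0],
    [0,0,0,0],
    [0,0,0,0]
  ],
  "grip": 28
}}

```text
t: 2.35
position: [442.1, 234.1, 11.4]
tcp_rot: [0.0, 0.609, 0.793, 0.001]
contact_force: [-0.6, 0.1, 6.7]
finger_gap: 0.387
grip_force: 25.0
```

Request:
{"api": "arm_command", "payload": {
  "rows": [
    [0,0,-35,0],
    [0,0,-75,0],
    [-15,6,-110,0],
    [-50,20,-125,0],
    [-85,35,-125,0]
  ]
}}

```text
t: 2.85
position: [499.1, 160.9, 138.5]
tcp_rot: [0.002, 0.608, 0.794, 0.002]
contact_force: [0.1, 0.2, -2.7]
finger_gap: 0.391
grip_force: 25.0
```

Request:
{"api": "arm_command", "payload": {
  "rows": [
    [-40,17,0,0],
    [-80,34,0,0],
    [-120,50,0,0],
    [-155,66,0,0],
    [-185,79,0,0]
  ]
}}

```text
t: 3.35
position: [622.2, 0.8, 135.2]
tcp_rot: [-0.0, 0.609, 0.793, -0.0]
contact_force: [-0.0, 0.2, -2.5]
finger_gap: 0.389
grip_force: 25.0
```

```bash
python3 - <<'E'
from h import *
st=get_state();print(st["position"],st["finger_gap"],tool_delta([647.7,-29.7,130]))
E
```

```text
[622.17150623   0.79588079 135.24713963] 0.3894828432106277 [-36.1  16.8   5.2]
```

```bash
python3 - <<'E'
from h import *
W=camera_model("wrist");i=get_image("wrist");cv2.imwrite("pics/w3.png",i[:,:,::-1])
for p in([632,28.5,94],[619.3,76.6,40],[606.5,125,40],[647.7,-29.7,90]):print(proj(W,p).round(1))
print(W["view"].round(4).tolist())
E
```

```text
[350.1 228.6]
[346.  145.6]
[347.6  71.7]
[347.8 310.9]
[[0.9663, 0.2576, -0.0008, -599.6557], [-0.2472, 0.9262, -0.2846, 163.0708], [-0.0725, 0.2752, 0.9587, -263.3226], [0.0, 0.0, 0.0, 1.0]]
```

View pics/w3.png

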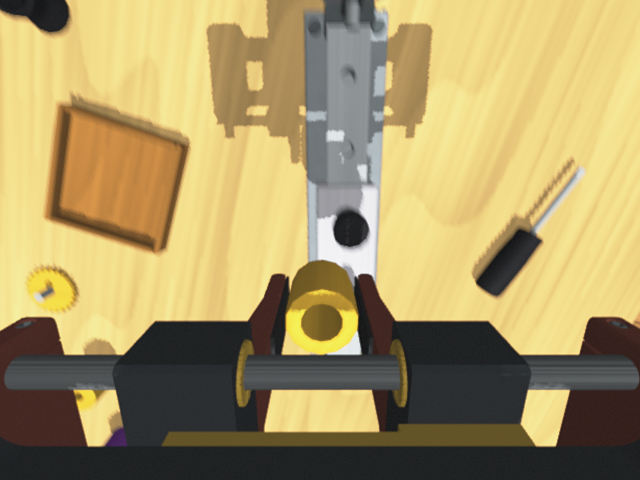

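The bushing is held at (322,310). The knob is at (351,228), and the free rail holes are at (347,148) and (348,73).

```bash
python3 - <<'E'
from h import *
W=camera_model("wrist");i=cv2.imread("pics/w3.png")
g=cv2.cvtColor(i,cv2.COLOR_BGR2GRAY)
M=((g<75)*255).astype(np.uint8)[205:252,325:378]
c=max(cv2.findContours(M,0,1)[0],key=cv2.contourArea);b=cv2.boundingRect(c);print(b[0]+325,b[1]+205,b[2:],cv2.minEnclosingCircle(c))
c=cv2.minEnclosingCircle(c)[0]
k=plane(W,c[0]+325,c[1]+205,94);print("knob",k)
for q in((347.5,148),(348,73)):
    p=plane(W,*q,40);print(p)
d=np.array([-.258,.966,0])
print(k-60*d, tool_delta(np.r_[(k-60*d)[:2],130]))
print("bushing top",plane(W,322,322,168))
E
```

```text
334 210 (34, 37) ((24.5, 22.74242401123047), 18.345638275146484)
knob [635.79975199  24.66728411  94.        ]
[625.47775978  70.9028449   40.        ]
[611.63529784 119.9422866   40.        ]
[651.27975199 -33.29271589  94.        ] [-35.4  16.5   5.8]
bushing top [624.60545421  -2.48261158 168.        ]
```

```bash
python3 - <<'E'
from h import *
st=get_state();W=camera_model("wrist");print(st["position"],np.abs(st["qvel"]).max())
print("target",tool_delta([647.7,-29.3,130]))
# bushing relative to TCP, from ring in w3 (camera moves with the tool)
i=cv2.imread("pics/w3.png")[:,:,::-1].copy();h=cv2.cvtColor(i,cv2.COLOR_RGB2HSV)
print(h[310,292],h[300,322],h[345,322],h[280,322])
M=cv2.inRange(h[285:345,300:345],np.array((0,0,0)),np.array((180,255,185)))
n,l,s,c=cv2.connectedComponentsWithStats(M)
for k in range(1,n):
    if s[k][4]>200:
        u,v=c[k]+[300,285];print(s[k],u,v)
p=plane(W,322,321.5,st["position"][2]-11.4+40);print("bore top rel tcp",tool_delta(p))
E
```

```text
[626.23579052  -3.26648583 135.60334913] 0.07456358660129464
target [-30.7  14.    5.8]
[ 23 182 216] [ 21 183 181] [ 28 170 245] [ 21 171 124]
[   0    0   45   56 1911] 321.6860282574568 312.1831501831502
bore top rel tcp [ -0.9  -1.3 -28.6]
```

Request:
{"api": "arm_command", "payload": {
  "rows": [
    [-15,7,0,0],
    [-29.5,14.7,0,0],
    [-29.5,14.7,15,0],
    [-29.5,14.7,28,0],
    [-29.5,14.7,28,0]
  ]
}}

```text
t: 3.9
position: [640.2, -20.8, 104.5]
tcp_rot: [-0.003, 0.608, 0.794, -0.002]
contact_force: [0.0, 0.0, -2.3]
finger_gap: 0.393
grip_force: 25.0
```

```bash
python3 - <<'E'
from h import *
st=get_state();print(st["position"],st["contact_force"],tool_delta([647.7,-29.3,107]))
a=[]
for n in("scene","side"):
    m=camera_model(n);i=get_image(n);u,v=proj(m,[648,-29,90]).astype(int)
    a.append(cv2.resize(i[v-40:v+40,u-40:u+40],(400,400),interpolation=2))
cv2.imwrite("pics/c4.png",np.hstack(a)[:,:,::-1])
E
```

```text
[640.15048966 -20.84715299 104.52652852] [ 0.01538466  0.00870171 -2.30516384] [-10.1   5.1  -2.5]
```

View pics/c4.png

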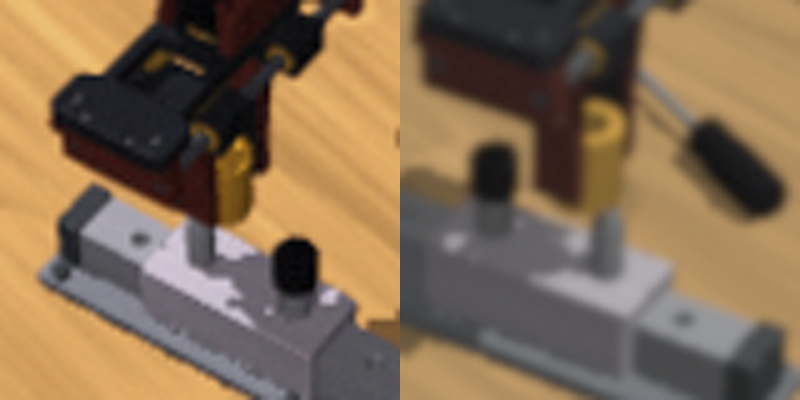

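The side crop shows the bushing just above the pin and slightly toward the knob. I'll let the arm settle, then correct.

Request:
{"api": "arm_command", "payload": {
  "rows": [
    [0,0,0,0],
    [0,0,0,0]
  ]
}}

```text
t: 4.2
position: [643.6, -21.7, 108.3]
tcp_rot: [0.0, 0.609, 0.794, 0.0]
contact_force: [-0.3, 0.1, -1.7]
finger_gap: 0.393
grip_force: 25.0
```

```bash
python3 - <<'E'
from h import *
st=get_state();print(st["position"],tool_delta([647.7,-29.3,107]))
# pin sides above section in side & scene pictures -> axis at z~62
for n in("scene","side"):
    m=camera_model(n);print(n,proj(m,[647.7,-29.3,60]),proj(m,[647.7,-29.3,85]))
E
```

```text
[643.60298635 -21.71625466 108.3392663 ] [-8.4  2.   1.3]
scene [289.41741374 252.37030863] [289.11514194 246.09695883]
side [357.30505684 237.79457712] [357.62746845 228.98135824]
```

Request:
{"api": "arm_command", "payload": {
  "rows": [
    [-4,1.2,0,0],
    [-8,2.4,0,0],
    [-8,2.4,0,0],
    [-8,2.4,0,0]
  ]
}}

```text
t: 4.6
position: [647.9, -29.5, 107.9]
tcp_rot: [0.0, 0.609, 0.793, 0.0]
contact_force: [0.1, 1.0, -2.0]
finger_gap: 0.395
grip_force: 25.0
```

Request:
{"api": "arm_command", "payload": {
  "rows": [
    [0,0,5,0],
    [0,0,9,0],
    [0,0,13,0],
    [0,0,15,0],
    [0,0,15,0]
  ]
}}

```text
t: 5.1
position: [647.3, -29.0, 92.2]
tcp_rot: [-0.001, 0.609, 0.793, -0.0]
contact_force: [-1.0, -0.5, -1.5]
finger_gap: 0.392
grip_force: 25.0
```

Request:
{"api": "arm_command", "payload": {
  "rows": [
    [0,0,3,0],
    [0,0,6,0],
    [0,0,8,0],
    [0,0,10,0],
    [0,0,10,0]
  ]
}}

```text
t: 5.6
position: [648.0, -29.1, 82.6]
tcp_rot: [0.0, 0.609, 0.793, 0.0]
contact_force: [2.0, -0.2, -2.9]
finger_gap: 0.388
grip_force: 25.0
```

Request:
{"api": "arm_command", "payload": {
  "rows": [
    [0,0,3,0],
    [0,0,6,0],
    [0,0,9,0],
    [0,0,12,0],
    [0,0,12,0]
  ]
}}

```text
t: 6.1
position: [648.0, -29.0, 70.4]
tcp_rot: [0.0, 0.609, 0.793, 0.0]
contact_force: [2.4, 1.0, -3.4]
finger_gap: 0.394
grip_force: 25.0
```

Request:
{"api": "arm_command", "payload": {
  "rows": [
    [0,0,2,0],
    [0,0,4,0],
    [0,0,6,0],
    [0,0,8,0],
    [0,0,8,0]
  ]
}}

```text
t: 6.6
position: [648.0, -29.1, 62.6]
tcp_rot: [0.0, 0.609, 0.793, 0.0]
contact_force: [4.0, 1.6, -2.8]
finger_gap: 0.39
grip_force: 25.0
```

Request:
{"api": "arm_command", "payload": {
  "rows": [
    [0,0,0,0],
    [0,0,0,0],
    [0,0,0,0]
  ],
  "grip": 56
}}

```text
t: 6.9
position: [647.0, -29.4, 62.7]
tcp_rot: [-0.001, 0.609, 0.793, -0.001]
contact_force: [0.8, -0.4, 0.5]
finger_gap: 0.622
grip_force: 0.0
```

Request:
{"api": "arm_command", "payload": {
  "rows": [
    [0,0,-20,0],
    [0,0,-45,0],
    [0,0,-75,0],
    [0,0,-100,0],
    [0,0,-100,0]
  ]
}}

```text
t: 7.4
position: [650.1, -29.7, 166.7]
tcp_rot: [0.003, 0.609, 0.793, 0.001]
contact_force: [1.1, 0.8, 0.5]
finger_gap: 0.636
grip_force: 0.0
```

```bash
python3 - <<'E'
from h import *
st=get_state();print(st["position"],tool_delta([439.2,-204,120]))
a=[]
for n in("wrist","side"):
    m=camera_model(n);i=get_image(n);u,v=proj(m,[648,-29,70]).astype(int);print(u,v)
    r=75 if n=="wrist" else 40
    a.append(cv2.resize(i[v-r:v+r,u-r:u+r],(400,400),interpolation=2))
cv2.imwrite("pics/c5.png",np.hstack(a)[:,:,::-1])
E
```

```text
[650.08854127 -29.72600173 166.72415529] [-113.6 -249.1   45.6]
320 238
357 234
```

View pics/c5.png

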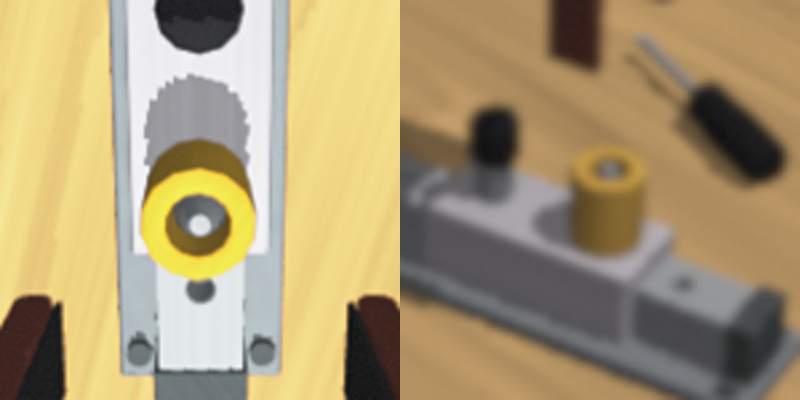

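The wide bushing is seated: the pin tip shows flush in its bore at crop (200,225), and it stands on the section face. Next is the narrow one.

Request:
{"api": "arm_command", "payload": {
  "rows": [
    [-18,-40,0,0],
    [-37,-80,0,0],
    [-56,-122,10,0],
    [-75,-164,20,0],
    [-93,-204,25,0]
  ]
}}

```text
t: 8.0
position: [471.2, -171.7, 135.4]
tcp_rot: [-0.002, 0.609, 0.793, -0.001]
contact_force: [0.3, -0.9, -0.2]
finger_gap: 0.639
grip_force: 0.0
```

Request:
{"api": "arm_command", "payload": {
  "rows": [
    [-15,-33,5,0],
    [-21,-45,20,0],
    [-21,-45,25,0],
    [-21,-45,25,0],
    [-21,-45,25,0]
  ]
}}

```text
t: 8.5
position: [437.3, -203.1, 112.5]
tcp_rot: [-0.0, 0.608, 0.794, 0.0]
contact_force: [0.2, -0.4, 0.8]
finger_gap: 0.638
grip_force: 0.0
```

```bash
python3 - <<'E'
from h import *
W=camera_model("wrist");n=proj(W,[439.2,-204,40]).astype(int);print(n,get_state()["position"])
p=brass(near=n,save="pics/w6.png");print(tool_delta([p[0],p[1],11.5]))
E
```

```text
[325 251] [ 437.30105563 -203.13325567  112.50048406]
px 323.5 251.0 21.360109329223633 (48, 50, 42, 40) pt [ 437.6 -204.3   40. ]
[ -1.   -0.3 101.3]
```

Request:
{"api": "arm_command", "payload": {
  "rows": [
    [-0.5,0,30,0],
    [-0.5,0,60,0],
    [-0.5,0,85,0],
    [-0.5,0,100.5,0],
    [-0.5,0,100.5,0]
  ]
}}

```text
t: 9.05
position: [436.6, -203.0, 10.9]
tcp_rot: [-0.002, 0.608, 0.794, -0.0]
contact_force: [0.6, 0.1, 0.3]
finger_gap: 0.639
grip_force: 0.0
```

Request:
{"api": "arm_command", "payload": {
  "rows": [
    [0,0,0,0],
    [0,0,0,0],
    [0,0,0,0],
    [0,0,0,0],
    [0,0,0,0]
  ],
  "grip": 28
}}

```text
t: 9.55
position: [438.2, -204.8, 13.4]
tcp_rot: [0.001, 0.609, 0.793, 0.0]
contact_force: [1.5, 2.2, 6.7]
finger_gap: 0.369
grip_force: 25.0
```

Request:
{"api": "arm_command", "payload": {
  "rows": [
    [0,0,-20,0],
    [0,0,-50,0],
    [0,0,-75,0],
    [0,0,-75,0]
  ]
}}

```text
t: 9.95
position: [438.5, -205.4, 89.9]
tcp_rot: [0.003, 0.609, 0.793, 0.0]
contact_force: [1.1, -1.1, -3.3]
finger_gap: 0.372
grip_force: 25.0
```

```bash
python3 - <<'E'
from h import *
st=get_state();print(st["position"],tool_delta([443.5,0.7,80]))
S=camera_model("side");s=get_image("side")
w=cv2.imread("pics/side0.png")[:,:,::-1]
M=cv2.inRange(cv2.cvtColor(w.copy(),cv2.COLOR_RGB2HSV),np.array((8,120,40)),np.array((17,255,170)))[265:320,243:315]
c=max(cv2.findContours(M,0,1)[0],key=cv2.contourArea);q=cv2.minAreaRect(c);print(q)
print("tray centre side",plane(S,q[0][0]+243,q[0][1]+265,9))
E
```

```text
[ 438.48034805 -205.35928301   89.88323542] [197.8  58.2   9.3]
((35.942909240722656, 25.830448150634766), (42.0, 56.52941131591797), 61.927513122558594)
tray centre side [439.93261486  -1.21657385   9.        ]
```

Request:
{"api": "arm_command", "payload": {
  "rows": [
    [40,12,0,0],
    [80,23,0,0],
    [120,34,0,0],
    [160,46,0,0],
    [197,56,0,0]
  ]
}}

```text
t: 10.5
position: [438.4, 2.4, 85.8]
tcp_rot: [-0.001, 0.609, 0.793, -0.001]
contact_force: [-0.2, -0.1, -3.9]
finger_gap: 0.37
grip_force: 25.0
```

Request:
{"api": "arm_command", "payload": {
  "rows": [
    [0,0,0,0],
    [0,0,20,0],
    [0,0,35,0],
    [0,0,35,0]
  ]
}}

```text
t: 10.9
position: [437.5, 0.4, 50.0]
tcp_rot: [-0.002, 0.609, 0.793, -0.001]
contact_force: [-0.4, -0.4, -2.7]
finger_gap: 0.368
grip_force: 25.0
```

```bash
python3 - <<'E'
from h import *
st=get_state();print(st["position"],tool_delta([441.7,-0.5,19]))
i=get_image("wrist");cv2.imwrite("pics/w7.png",cv2.resize(i[150:400],(640,250))[:,:,::-1])
E
```

```text
[4.37521818e+02 3.87282999e-01 4.99538883e+01] [-2.   4.  30.9]
```

View pics/w7.png

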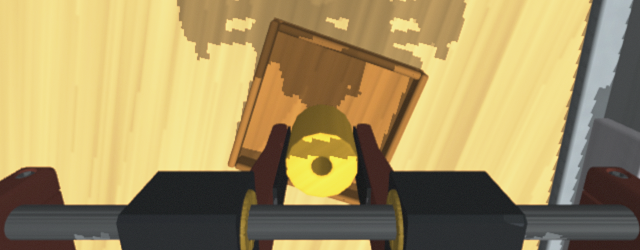

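The narrow bore shows at (321,165) and the bushing is over the tray's middle.

Request:
{"api": "arm_command", "payload": {
  "rows": [
    [-1,3,8,0],
    [-1,3,16,0],
    [-1,3,24,0],
    [-1,3,30,0],
    [-1,3,30,0]
  ]
}}

```text
t: 11.45
position: [442.4, 0.4, 21.5]
tcp_rot: [-0.001, 0.609, 0.793, -0.0]
contact_force: [-0.4, -1.1, -2.3]
finger_gap: 0.372
grip_force: 25.0
```

Request:
{"api": "arm_command", "payload": {
  "rows": [
    [0,0,1,0],
    [0,0,2,0],
    [0,0,3,0],
    [0,0,3,0]
  ]
}}

```text
t: 11.85
position: [443.2, 0.4, 19.4]
tcp_rot: [0.0, 0.609, 0.793, 0.0]
contact_force: [-0.3, -0.5, -3.4]
finger_gap: 0.371
grip_force: 25.0
```

Request:
{"api": "arm_command", "payload": {
  "rows": [
    [0,0,0,0],
    [0,0,0,0],
    [0,0,0,0]
  ],
  "grip": 46
}}

```text
t: 12.15
position: [443.4, 0.3, 19.6]
tcp_rot: [0.0, 0.609, 0.793, 0.0]
contact_force: [0.6, 0.4, 0.9]
finger_gap: 0.522
grip_force: 0.0
```

Request:
{"api": "arm_command", "payload": {
  "rows": [
    [0,0,-20,0],
    [0,0,-50,0],
    [0,0,-90,0],
    [0,0,-125,0],
    [0,0,-140,0]
  ]
}}

```text
t: 12.65
position: [444.9, 0.1, 162.6]
tcp_rot: [0.002, 0.609, 0.793, 0.001]
contact_force: [0.5, -0.0, -0.6]
finger_gap: 0.527
grip_force: 0.0
```

```bash
python3 - <<'E'
from h import *
st=get_state();print(st["position"])
W=camera_model("wrist");n=proj(W,[441,0,45]).astype(int);i=get_image("wrist");cv2.imwrite("pics/w8.png",i[:,:,::-1]);print(n)
print("to knob",tool_delta([632,28.5,150]))
p=brass(near=n,z=45)
E
```

```text
[4.44863630e+02 1.38760798e-01 1.62550170e+02]
[318 231]
to knob [-20.7 187.2  14.8]
px 318.0 230.0 18.43918800354004 (52, 52, 37, 36) pt [441.5   1.3  45. ]
```

View pics/w8.png

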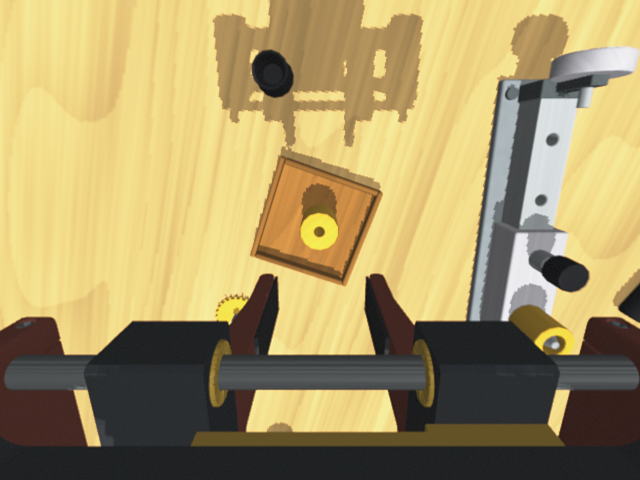

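The narrow bushing stands in the tray at (319,231). Now to the knob.

Request:
{"api": "arm_command", "payload": {
  "rows": [
    [-4,40,0,0],
    [-8,80,0,0],
    [-12,120,0,0],
    [-17,160,0,0],
    [-20.5,188,0,0]
  ]
}}

```text
t: 13.25
position: [631.8, 29.6, 157.3]
tcp_rot: [-0.0, 0.609, 0.793, -0.0]
contact_force: [-0.7, 0.3, 0.1]
finger_gap: 0.525
grip_force: 0.0
```

Request:
{"api": "arm_command", "payload": {
  "rows": [
    [0,0,0,0],
    [0,0,0,0],
    [0,0,0,0]
  ]
}}

```text
t: 13.55
position: [628.0, 29.2, 157.9]
tcp_rot: [-0.001, 0.609, 0.793, -0.001]
contact_force: [-0.1, -0.2, 0.5]
finger_gap: 0.524
grip_force: 0.0
```

```bash
cat >> h.py <<'E'
def knob(z=94,g0=[632.8,28,94]):
    W=camera_model("wrist");i=get_image("wrist");u,v=proj(W,g0).astype(int);r=40
    g=cv2.cvtColor(i,cv2.COLOR_RGB2GRAY)[v-r:v+r,u-r:u+r]
    M=((g<60)*255).astype(np.uint8)
    c=max(cv2.findContours(M,0,1)[0],key=cv2.contourArea);(x,y),R=cv2.minEnclosingCircle(c)
    p=plane(W,x+u-r,y+v-r,z);print((u,v),"knob px",x+u-r,y+v-r,R,cv2.boundingRect(c),p.round(1));return p
E
python3 - <<'E'
from h import *
print(get_state()["position"]);p=knob();print(tool_delta([*p[:2],67]),tool_delta([632.8,28,67]))
W=camera_model("wrist");n=proj(W,[648,-30,90]).astype(int);b=brass(near=n,z=90)
E
```

```text
[627.98028295  29.21139469 157.94428542]
(np.int64(329), np.int64(256)) knob px 328.4193534851074 251.29032135009766 17.900421142578125 (25, 18, 30, 35) [630.8  31.5  94. ]
[ 1.4  3.4 91.4] [-2.4  4.4 91.4]
px 327.5 326.5 20.012596130371094 (50, 53, 40, 35) pt [647.2 -30.3  90. ]
```

Request:
{"api": "arm_command", "payload": {
  "rows": [
    [-1.8,3.8,15,0],
    [-1.8,3.8,40,0],
    [-1.8,3.8,65,0],
    [-1.8,3.8,85,0],
    [-1.8,3.8,91,0]
  ]
}}

```text
t: 14.15
position: [631.7, 28.4, 65.3]
tcp_rot: [-0.002, 0.609, 0.793, -0.001]
contact_force: [0.5, 0.3, 0.2]
finger_gap: 0.527
grip_force: 0.0
```

Request:
{"api": "arm_command", "payload": {
  "rows": [
    [0,0,0,0],
    [0,0,0,0],
    [0,0,0,0],
    [0,0,0,0],
    [0,0,0,0]
  ],
  "grip": 18,
  "force": 40
}}

```text
t: 14.65
position: [633.8, 28.1, 69.3]
tcp_rot: [0.0, 0.609, 0.793, -0.0]
contact_force: [-3.9, -0.8, 5.9]
finger_gap: 0.266
grip_force: 40.0
```

Request:
{"api": "arm_command", "payload": {
  "rows": [
    [0,0,0,0],
    [0,0,0,0]
  ]
}}

```text
t: 14.85
position: [633.8, 28.2, 69.3]
tcp_rot: [0.0, 0.609, 0.793, -0.0]
contact_force: [-4.2, -2.2, 5.5]
finger_gap: 0.266
grip_force: 40.0
```

Request:
{"api": "arm_command", "payload": {
  "rows": [
    [0,-0.7,-3,0],
    [0,-0.7,-6,0],
    [0,-0.7,-9,0],
    [0,-0.7,-12,0],
    [0,-0.7,-12,0]
  ]
}}

```text
t: 15.35
position: [633.6, 28.3, 80.4]
tcp_rot: [0.0, 0.609, 0.793, 0.0]
contact_force: [1.6, -1.4, -7.2]
finger_gap: 0.266
grip_force: 40.0
```

Request:
{"api": "arm_command", "payload": {
  "rows": [
    [0,0,0,0],
    [0,0,0,0]
  ]
}}

```text
t: 15.55
position: [633.6, 28.3, 80.1]
tcp_rot: [-0.0, 0.609, 0.793, 0.0]
contact_force: [0.7, -0.8, -6.9]
finger_gap: 0.262
grip_force: 40.0
```

Request:
{"api": "arm_command", "payload": {
  "rows": [
    [2,0,-1,0],
    [6,0,-1,0],
    [11,0,-1,0],
    [17,0,-1,0],
    [23,0,-1,0]
  ]
}}

```text
t: 16.05
position: [627.4, 51.2, 81.3]
tcp_rot: [-0.0, 0.609, 0.793, 0.0]
contact_force: [2.0, -2.0, -8.0]
finger_gap: 0.263
grip_force: 40.0
```

Request:
{"api": "arm_command", "payload": {
  "rows": [
    [6,0,0,0],
    [12,0,0,0],
    [18,0,0,0],
    [23,0,0,0],
    [27,0,0,0]
  ]
}}

```text
t: 16.55
position: [620.4, 77.1, 81.3]
tcp_rot: [-0.0, 0.609, 0.793, -0.0]
contact_force: [1.7, -1.2, -7.9]
finger_gap: 0.267
grip_force: 40.0
```

Request:
{"api": "arm_command", "payload": {
  "rows": [
    [0,0,0,0],
    [0,0,0,0],
    [0,0,0,0]
  ]
}}

```text
t: 16.85
position: [620.4, 76.9, 81.3]
tcp_rot: [-0.0, 0.609, 0.793, 0.0]
contact_force: [1.5, 1.9, -6.5]
finger_gap: 0.264
grip_force: 40.0
```

Request:
{"api": "arm_command", "payload": {
  "rows": [
    [-0.3,0,2.5,0],
    [-0.3,0,5,0],
    [-0.3,0,7.5,0],
    [-0.3,0,10,0],
    [-0.3,0,12,0]
  ]
}}

```text
t: 17.35
position: [620.6, 76.2, 69.3]
tcp_rot: [-0.0, 0.609, 0.793, -0.0]
contact_force: [-2.0, 1.1, 12.6]
finger_gap: 0.263
grip_force: 40.0
```

Request:
{"api": "arm_command", "payload": {
  "rows": [
    [0,0,0,0],
    [0,0,0,0],
    [0,0,0,0]
  ]
}}

```text
t: 17.65
position: [620.6, 76.2, 69.4]
tcp_rot: [0.0, 0.609, 0.793, -0.0]
contact_force: [-0.3, 0.0, -2.8]
finger_gap: 0.265
grip_force: 40.0
```

Request:
{"api": "arm_command", "payload": {
  "rows": [
    [0,0,0.5,0],
    [0,0,1,0],
    [0,0,1,0],
    [0,0,1,0]
  ]
}}

```text
t: 18.05
position: [620.7, 76.2, 69.3]
tcp_rot: [0.0, 0.609, 0.793, 0.0]
contact_force: [-3.1, 0.5, 6.4]
finger_gap: 0.267
grip_force: 40.0
```

Request:
{"api": "arm_command", "payload": {
  "rows": [
    [0.6,0,0,0],
    [1.2,0,0,0],
    [1.2,0,0,0]
  ]
}}

```text
t: 18.35
position: [620.6, 76.8, 69.3]
tcp_rot: [0.001, 0.609, 0.793, -0.0]
contact_force: [-2.7, -1.6, 5.6]
finger_gap: 0.263
grip_force: 40.0
```

Request:
{"api": "arm_command", "payload": {
  "rows": [
    [-0.6,0,0,0],
    [-1.2,0,0,0],
    [-1.2,0,0,0],
    [-1.2,0,0,0]
  ]
}}

```text
t: 18.75
position: [620.7, 76.2, 69.3]
tcp_rot: [0.0, 0.609, 0.793, 0.0]
contact_force: [-3.1, 0.6, 5.7]
finger_gap: 0.263
grip_force: 40.0
```

```bash
python3 - <<'E'
from h import *
S=camera_model("side");i=get_image("side")
h=cv2.cvtColor(i,cv2.COLOR_RGB2HSV)
for b in blobs(i,(17,150,60),(30,255,255),60):print(b[0],b[1][4])
print(proj(S,[635.3,18.5,70]),proj(S,[442,1,25]))
print(sign_off())
E
```

```text
[339.4 226.8] 176
[278.9 283.3] 356
[295.4 338.4] 239
[338.89285852 227.23782444] [278.59804393 284.40450185]
the job is handed in; nothing more can be done
None
```

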